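# Close the pinwheel layer on the pallet slab

### The arm

A 6-joint arm with a two-finger parallel gripper is mounted at the origin on the work surface. World frame = base frame: x ahead of the robot, y to its left, z up, the work surface at z = 0. Lengths are in m, angles in rad, forces in N, time in s.
With the tool pointing down it reaches from about 0.35 to 0.85 m from the base axis. Payload 8.1 kg.
Tool frame: the origin (TCP) lies at the very end of the fingers, on their centre line; the grasp point (between the pads) lies 19 mm behind it; z points along the fingers, y is the line along which they close (so a half turn about z gives the same grasp; the last joint's range is limited). The gripper opens to 93 mm and grips with 3 to 60 N. Pads are 15 mm wide; open, the fingers measure 128 mm over their backs; the gripper's body (75 mm by 188 mm) begins 65 mm behind the grasp point.
Start: joints at [1.115, 0.13, 1.488, -0, 1.523, -0.085], TCP at [0.217, 0.559, 0.219] pointing down, gripper open.
Joint ranges: [-2.96, 2.96], [-0.89, 2.26], [0.02, 2.5], [-1.34, 4.48], [0, 2.73], [-2.66, 2.66]. Speed limits (rad/s): [2.39, 2.39, 2.79, 3.14, 3.14, 3.14].

### API

Orientations are given as a rotation vector (axis times angle).
In Python, from plant import robot, imaging gives the robot as it stands.
- The arm moves only by the tool jog_arm, never from a script. Its argument "rows" is a list of rows, each a list of 2 entries, a list of its own where there are three numbers: the shift along the tool's x, y, z each as a share of 0.2 m, from -1 to 1, then the turn, a rotation vector about the tool's x, y, z each as a share of pi/2 rad, from -1 to 1. A call has 1 to 5 rows; each row is the pose to reach, as a shift and turn from the pose commanded when the call began, along the tool's axes at that moment; what a row does not reach only later rows make up. A row lasts 1/10 s, in which the tool goes at most 50 mm and 8.59 degrees, less where a joint would pass 70% of its speed; a pose out of reach is approached as far as the arm can. A call with a number of a shift or a turn outside -1 to 1 is refused whole. A call with a gripper value outside its range is refused whole. "hand" is the closure, from -1 (fully open) to 1 (shut), set as the call begins (left out, the last holds). The fingers move at their own pace and stop on an object; "squeeze" is the grip in N (left out, the last holds). Time passes only in rows, so rows that repeat a pose let the fingers close. It gives the time, the measured TCP pose, the force, the opening and the grip force at its end, in the units of the state.
- robot.read_state(): the state, without advancing time (a new reading comes with each control period).
- imaging.read_camera(name): name is "scene" or "top"; returns a dict with "frame" (420x560x3 uint8, red, green, blue), "vertical_fov" (degrees; the focal length in pixels is half the picture's height over the tangent of half this angle, whatever the lens; pixels are square), "cx", "cy" (the principal point, pixels), "R" (3x3) and "t" (3): a world point X has camera coordinates R X + t. Camera axes: x right, y down, z forward; pixel columns grow to the right and rows downward; lengths in m; the calibration is good to about 2 mm. A picture is of the moment at which its call begins. There is no depth.
- robot.close_job(): hands the job in; it is judged then, once.
The state is a dict: "t": time; "q": joint angles; "dq": joint speeds; "joint_torque": joint torques, N m; "tool_pos": TCP position; "orientation": TCP orientation; "force": force on the tool from outside, world axes, zero at the start; "wrist_torque": the same for the moment, N m; "opening": finger opening in m; "gripper_force": force on a finger pad.
Only numpy, scipy, OpenCV 4.12 (cv2) and the standard library are available. Lean on these libraries where they do the work, as an engineer would, in place of code of your own. Each camera call takes 0.05 s, during which the arm holds its last target. There are 200 camera calls.

### The job

Take the two cartons from the sloping feed rack and finish the four-carton pinwheel layer on the pallet slab, all flat and without gaps: lay the first in the end place, along the end kerb, and push it home to the kerb and the corner carton until you feel it bear, then lay the second in the closing place and push it home to its two neighbours in the same way. Press gently, do not push the cartons already laid out of place, leave the other things on the table alone, and let go of everything at the end.

Things in the scene. Friction and masses are not known exactly. Their poses are not given: they have to be found in the camera images.
- slab: small wooden pallet slab, fixed, deck 40 mm above the table (all sizes in mm); origin at the centre of its underside, in the middle of the layer. The finished layer is a square of 168 x 168 (x and y from -84 to +84) of four cartons, pinwheel-fashion round a 56 x 56 hole. Carton centres (x, y): corner place (28, 56), side place (-56, 28), end place (56, -28), closing place (-28, -56)
- end_place (a point): point on the deck: centre of the end place, along the end kerb, where a carton lies with its length along slab y, a long side against the end kerb and an end against the corner carton. Axes as the slab
- closing_place (a point): point on the deck: centre of the closing place, where a carton lies with its length along slab x, an end against the carton in the end place and part of a long side against the end of carton_2. Axes as the slab
- end_kerb: low wooden kerb, fixed along the +x edge of the slab deck, 22 high above the deck, 12 thick, 180 long; origin on its inner face (slab x = +84) at deck level, at slab y = -14
- side_kerb: low wooden kerb, fixed along the +y edge of the slab deck, 22 high above the deck, 12 thick, 196 long; origin on its inner face (slab y = +84) at deck level
- carton_1: plain brown cardboard carton with a strip of paper tape, a rigid full box 112 long (its x) x 56 wide (its y) x 72 high (its z), 0.25 to 0.5 kg; origin at the centre of its underside, z up through its top. Already laid in the corner place, length along slab x, against both kerbs
- carton_2: plain brown cardboard carton with a strip of paper tape, a rigid full box 112 long (its x) x 56 wide (its y) x 72 high (its z), 0.25 to 0.5 kg; origin at the centre of its underside, z up through its top. Already laid in the side place, length along slab y, one end against the side kerb
- carton_3: plain brown cardboard carton with a strip of paper tape, a rigid full box 112 long (its x) x 56 wide (its y) x 72 high (its z), 0.25 to 0.5 kg; origin at the centre of its underside, z up through its top. Starts on the feed rack, lying lengthwise down the slope in one lane, tilted 30 degrees (its x points up the slope), its lower end against the stop
- carton_4: plain brown cardboard carton with a strip of paper tape, a rigid full box 112 long (its x) x 56 wide (its y) x 72 high (its z), 0.25 to 0.5 kg; origin at the centre of its underside, z up through its top. Starts on the feed rack in the other lane, like carton_3. Either of the two may go in either free place
- rack: fixed green feed rack, 196 wide (y), sloping 30 degrees: its surface rises towards the rack's +x and passes 60 above its origin, which is the centre of its underside. Two lanes centred about y = +53 and -53, marked by steel strips 12 high; a steel stop 20 high across the foot of the slope
- stator_a: steel stator ring, 64 diameter, 45 high, origin at the centre of its underside; bystander
- stator_b: steel stator ring, 64 diameter, 45 high, origin at the centre of its underside; bystander
- bin: open blue plastic bin 120 x 160 x 50 high, origin at the centre of its underside; bystander
- roll: roll of paper tape, 90 diameter, 40 high, lying flat, origin at the centre of its underside; bystander
Not all that is in view belongs to the job. What is shaped like the carton_3 but purple or turquoise is not meant.

How it is judged:
On the way, in this order (a step that is already met when the one before it is completed fails the run):
1. a carton from the rack is in the end place (within 4 mm) and is pressed against the end kerb or the corner carton with more than 3 N (((x of carton_3 in the frame of slab between 0.052 and 0.06 m and y of carton_3 in the frame of slab between -0.032 and -0.024 m and angle between the x axis of carton_3 and the y axis of slab, either way round below 0.04 rad and angle between carton_3's own z axis and vertical below 0.075 rad and z of carton_3 in the frame of slab between 0.037 and 0.045 m and (contact force between carton_3 and end_kerb above 3 N or contact force between carton_3 and carton_1 above 3 N)) or (x of carton_4 in the frame of slab between 0.052 and 0.06 m and y of carton_4 in the frame of slab between -0.032 and -0.024 m and angle between the x axis of carton_4 and the y axis of slab, either way round below 0.04 rad and angle between carton_4's own z axis and vertical below 0.075 rad and z of carton_4 in the frame of slab between 0.037 and 0.045 m and (contact force between carton_4 and end_kerb above 3 N or contact force between carton_4 and carton_1 above 3 N)))), for 0.02 s.
2. the other carton is in the closing place (within 5 mm) with the first still in the end place, and is pressed against the carton in the end place or the one in the side place with more than 3 N (((x of carton_4 in the frame of slab between -0.033 and -0.023 m and y of carton_4 in the frame of slab between -0.061 and -0.051 m and angle between the x axis of carton_4 and the x axis of slab, either way round below 0.04 rad and angle between each of carton_4, carton_3's own z axis and vertical below 0.075 rad and z of carton_4 in the frame of slab between 0.037 and 0.045 m and x of carton_3 in the frame of slab between 0.052 and 0.06 m and y of carton_3 in the frame of slab between -0.032 and -0.024 m and angle between the x axis of carton_3 and the y axis of slab, either way round below 0.04 rad and z of carton_3 in the frame of slab between 0.037 and 0.045 m and (contact force between carton_4 and carton_3 above 3 N or contact force between carton_4 and carton_2 above 3 N)) or (x of carton_3 in the frame of slab between -0.033 and -0.023 m and y of carton_3 in the frame of slab between -0.061 and -0.051 m and angle between the x axis of carton_3 and the x axis of slab, either way round below 0.04 rad and angle between each of carton_3, carton_4's own z axis and vertical below 0.075 rad and z of carton_3 in the frame of slab between 0.037 and 0.045 m and x of carton_4 in the frame of slab between 0.052 and 0.06 m and y of carton_4 in the frame of slab between -0.032 and -0.024 m and angle between the x axis of carton_4 and the y axis of slab, either way round below 0.04 rad and z of carton_4 in the frame of slab between 0.037 and 0.045 m and (contact force between carton_3 and carton_4 above 3 N or contact force between carton_3 and carton_2 above 3 N)))), for 0.02 s.
At the end, for the whole second after the job is handed in: all four cartons lie flat on the deck at rest in the pinwheel: corner, side and end places within 3 mm in slab x and y, the closing place within 4 mm, each square to the slab within 0.04 rad (((x of carton_3 in the frame of slab between 0.053 and 0.059 m and y of carton_3 in the frame of slab between -0.031 and -0.025 m and angle between the x axis of carton_3 and the y axis of slab, either way round below 0.04 rad and angle between each of carton_3, carton_4's own z axis and vertical below 0.03 rad and z of carton_3 in the frame of slab between 0.037 and 0.043 m and x of carton_4 in the frame of slab between -0.032 and -0.024 m and y of carton_4 in the frame of slab between -0.06 and -0.052 m and angle between the x axis of carton_4 and the x axis of slab, either way round below 0.04 rad and z of carton_4 in the frame of slab between 0.037 and 0.043 m) or (x of carton_4 in the frame of slab between 0.053 and 0.059 m and y of carton_4 in the frame of slab between -0.031 and -0.025 m and angle between the x axis of carton_4 and the y axis of slab, either way round below 0.04 rad and angle between each of carton_4, carton_3's own z axis and vertical below 0.03 rad and z of carton_4 in the frame of slab between 0.037 and 0.043 m and x of carton_3 in the frame of slab between -0.032 and -0.024 m and y of carton_3 in the frame of slab between -0.06 and -0.052 m and angle between the x axis of carton_3 and the x axis of slab, either way round below 0.04 rad and z of carton_3 in the frame of slab between 0.037 and 0.043 m)) and x of carton_1 in the frame of slab between 0.025 and 0.031 m and y of carton_1 in the frame of slab between 0.053 and 0.059 m and angle between the x axis of carton_1 and the x axis of slab, either way round below 0.04 rad and angle between each of carton_1, carton_2's own z axis and vertical below 0.03 rad and z of carton_1 in the frame of slab between 0.037 and 0.043 m and x of carton_2 in the frame of slab between -0.059 and -0.053 m and y of carton_2 in the frame of slab between 0.025 and 0.031 m and angle between the x axis of carton_2 and the y axis of slab, either way round below 0.04 rad and z of carton_2 in the frame of slab between 0.037 and 0.043 m and linear speed of each of carton_1, carton_2, carton_3, carton_4 below 0.01 m/s and angular speed of each of carton_1, carton_2, carton_3, carton_4 below 0.05 rad/s); the robot touches nothing.
It fails at once if a carton already laid is pushed more than 15 mm away from where it was (distance of any of carton_1, carton_2 from where it was at the start of the episode above 0.015 m).
It fails at once if a carton is rammed: pressed against a kerb or another carton with more than 60 N (contact force between any of carton_1, carton_2, carton_3, carton_4 and end_kerb above 60 N or contact force between any of carton_1, carton_2, carton_3, carton_4 and side_kerb above 60 N or contact force between carton_1 and carton_2 above 60 N or contact force between any of carton_1, carton_2 and carton_3 above 60 N or contact force between any of carton_1, carton_2, carton_3 and carton_4 above 60 N).
It fails at once if a bystander (stator ring, bin, tape roll) is moved more than 15 mm (distance of any of stator_a, stator_b, bin, roll from where it was at the start of the episode above 0.015 m).
It also fails if it takes over 72 s, if anything falls off the work surface, if the arm or the gripper's body presses on something with over 40 N, if the wrist force passes 120 N, or if a joint passes its speed limit or range.

## Working session

There is one attempt and no reset: what is moved stays moved. The work goes in short steps, Python scripts to look and compute and a tool call to move; the robot and the scene stay as the last step left them, time stands still between calls to the robot, and variables do not carry over. Pictures are saved under pics/ and viewed, at most 12 in all, crops included, and the job is handed in when it is done.

Besides the shell and the picture viewer there is one more tool, called after "Call:" as name(argument=value, ...) on one line, values as JSON. jog_arm: Moves the arm, as the interface text tells. Its arguments: {"type":"object","properties":{"rows":{"type":"array"},"hand":{"type":"number"},"squeeze":{"type":"number"}},"required":["rows"]}

```bash
mkdir -p pics; ls; python3 - <<'E'
from plant import robot, imaging
import cv2
for n in("scene","top"):
    c=imaging.read_camera(n); cv2.imwrite(f"pics/{n}0.png",cv2.resize(c["frame"][:,:,::-1],(800,600),interpolation=cv2.INTER_CUBIC))
    print(n,c["vertical_fov"],c["cx"],c["cy"],c["R"].tolist(),c["t"].tolist())
print(robot.read_state())
E
```

```text
pics
scene 53.81296729287948 277.66651028432443 210.44105909341653 [[0.021134336754429574, 0.999773888515325, -0.002347690971250741], [0.8146421965949374, -0.018582001017238215, -0.579666111451386], [-0.5795786670823262, 0.010338330674798455, -0.814850714905456]] [0.021598327036821886, -0.3933452815837428, 1.6997892922559623]
top 52.3726504489842 279.7959208389041 210.9462736302726 [[-0.007557914024244671, -0.9999657728770135, 0.0033661565738329945], [-0.980495726960924, 0.006749537895525288, -0.1964244718704028], [0.19639502882448917, -0.004785061407578831, -0.980513179840207]] [-0.0051435869666046205, 0.5562439431575397, 0.9999555233419933]
{'t': 0.1, 'q': array([ 1.11462227e+00,  1.31102411e-01,  1.48917021e+00, -2.29562815e-05,
        1.52301521e+00, -8.53988605e-02]), 'dq': array([-0.00068582, -0.00090583, -0.00233356,  0.00044067,  0.00019912,
        0.00079286]), 'joint_torque': array([ 9.05145516e-04, -5.61328089e+01, -4.93106782e+01,  7.70633435e-02,
        2.87664053e-02, -6.57168084e-05]), 'tool_pos': array([0.21715848, 0.55876249, 0.21768243]), 'orientation': array([-5.79000499e-01, -3.08733641e+00,  2.57503987e-03]), 'force': array([ 0.291994  , -0.34111808,  0.82607627]), 'wrist_torque': array([-0.00737716,  0.00291019,  0.0022617 ]), 'gripper_force': 0.0, 'opening': 0.0929337912586431}
```

View pics/scene0.png

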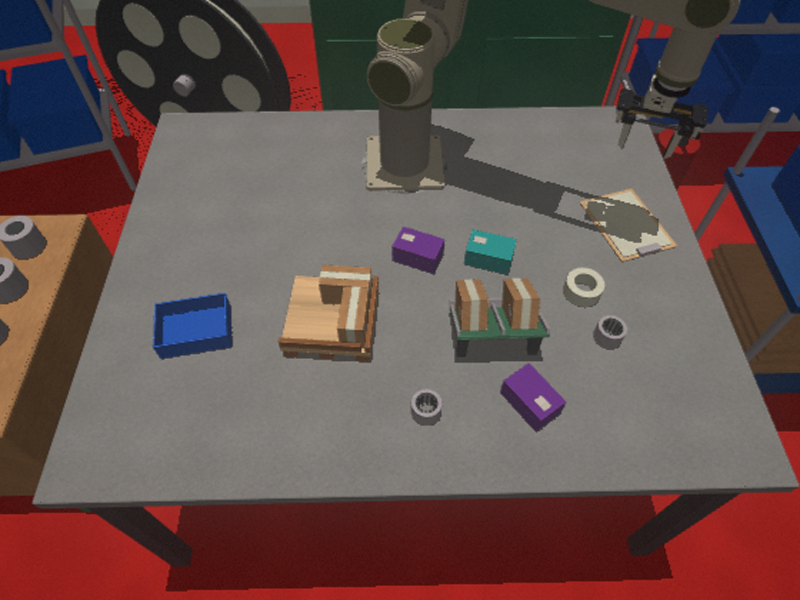

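View pics/top0.png

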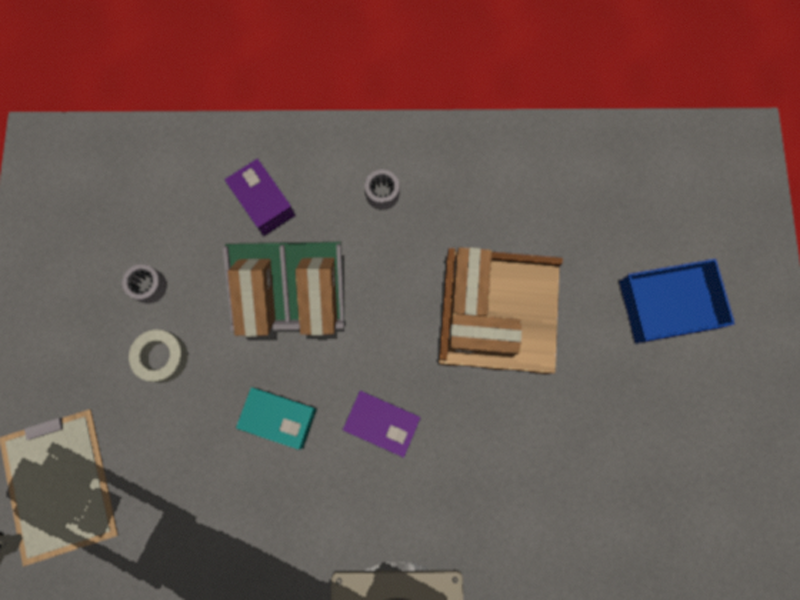

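Candidates in the top view: brown cartons on the rack at (251,298) and (316,297), purple boxes at (260,195) and (382,423), and a turquoise box at (276,417). I choose the two brown ones with tape on the rack. The slab is on the right, with the end kerb at the top (world +x) and the side kerb at the left (world +y). Next I'll take close crops.

```bash
python3 - <<'E'
from plant import imaging
import cv2,numpy as np
f=imaging.read_camera("top")["frame"][:,:,::-1]
for n,(u,v,w,h,s) in {"slab":(302,166,100,100,6),"rack":(152,160,100,84,7)}.items():
    c=cv2.resize(f[v:v+h,u:u+w],None,fx=s,fy=s,interpolation=cv2.INTER_CUBIC)
    for k in range(0,w,10): cv2.putText(c,str(u+k),(k*s,10),0,.38,(255,255,255),1); cv2.line(c,(k*s,12),(k*s,20),(255,255,255),1)
    for k in range(0,h,10): cv2.putText(c,str(v+k),(0,k*s+4),0,.38,(0,255,255),1)
    cv2.imwrite(f"pics/{n}1.png",c)
E
```

```text
(no output)
```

View pics/slab1.png

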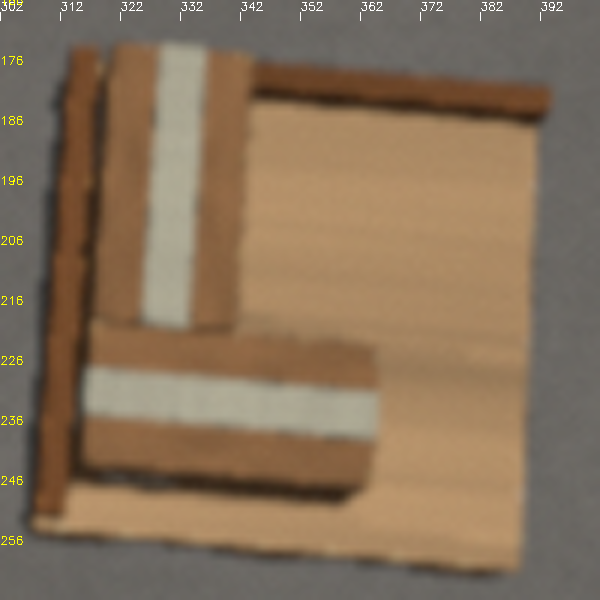

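View pics/rack1.png

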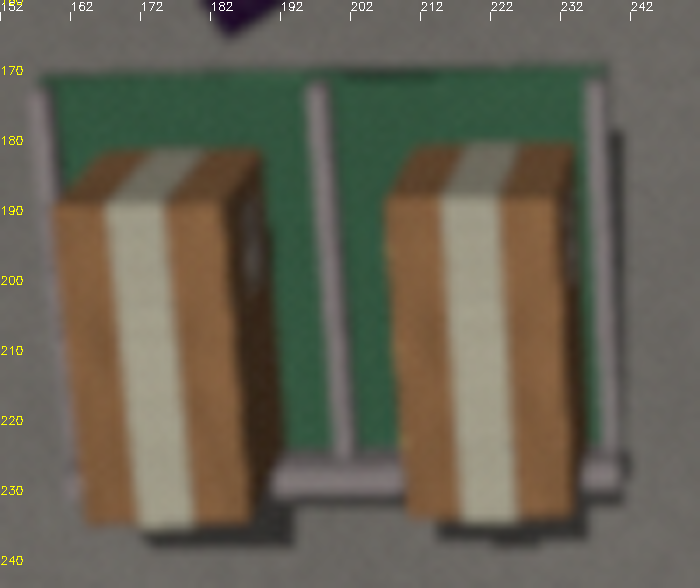

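The slab crop is clear: carton_1's top corners (crop px) are (112,43), (253,52) and (238,333), and carton_2's are (377,345), (362,489) and (83,465). The rack crop confirms two brown cartons with tape, tilted, with the foot towards the robot. I'll take a scene crop to triangulate the rack height.

```bash
python3 - <<'E'
from plant import imaging
import cv2,numpy as np
f=imaging.read_camera("scene")["frame"][:,:,::-1]
u,v,w,h,s=308,186,86,72,8
c=cv2.resize(f[v:v+h,u:u+w],None,fx=s,fy=s,interpolation=cv2.INTER_CUBIC)
cv2.imwrite("pics/rack2.png",c)
E
```

```text
(no output)
```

View pics/rack2.png

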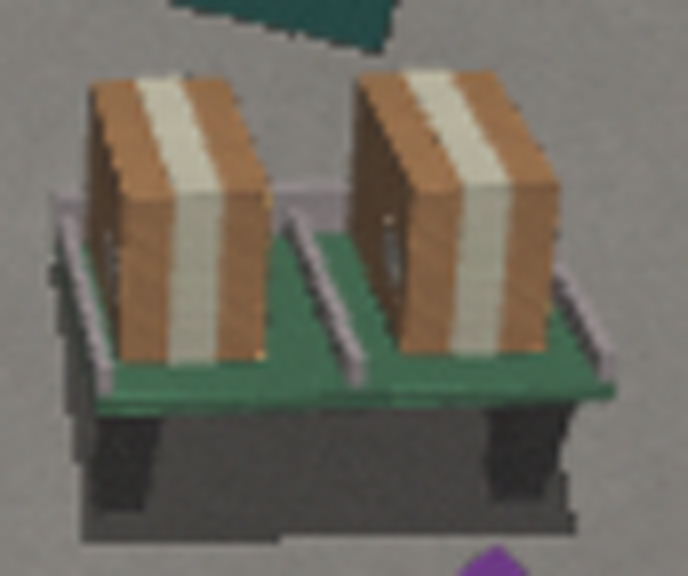

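```bash
cat > h.py <<'E'
import numpy as np
from scipy.optimize import least_squares
from scipy.spatial.transform import Rotation as Ro
from plant import robot, imaging
CAM={}
def cam(n):
    if n not in CAM: CAM[n]=imaging.read_camera(n)
    return CAM[n]
def proj(c,X):
    p=np.asarray(X)@c["R"].T+c["t"]; f=210/np.tan(np.radians(c["vertical_fov"]/2))
    return np.c_[c["cx"]+f*p[:,0]/p[:,2], c["cy"]+f*p[:,1]/p[:,2]]
def full(p,u,v,s): return (np.array(p,float)+.5)/s-.5+[u,v]
def numbers(T,R):  # target TCP pos & rotation -> jog shares from commanded ~ measured pose
    s=robot.read_state(); R0=Ro.from_rotvec(s["orientation"])
    return np.round(R0.inv().apply(np.array(T)-s["tool_pos"])/.2,4), np.round((R0.inv()*R).as_rotvec()/(np.pi/2),4)
E
cat > fit.py <<'E'
from h import *
np.set_printoptions(precision=4,suppress=True)
t=cam("top"); sc=cam("scene")
S=[((112,43),(84,84,112)),((253,52),(84,28,112)),((238,333),(-28,28,112)),((92,320),(-28,84,112)),((377,345),(-28,-28,112)),((362,489),(-84,-28,112)),((83,465),(-84,84,112)),
((75,47),(98,96,62)),((100,47),(98,84,62)),((35,515),(-98,96,62)),((63,517),(-98,84,62)),((551,87),(96,-104,62)),((548,113),(84,-104,62))]
px=full([a for a,_ in S],302,166,6); L=np.array([b for _,b in S])/1e3
P=lambda q:Ro.from_euler("z",q[2]).apply(L)+[q[0],q[1],0]
r=least_squares(lambda q:(proj(t,P(q))-px).ravel(),[.5,-.2,0],loss="soft_l1"); print("slab",r.x); print((proj(t,P(r.x))-px).T)
T={"A":[((405,517),(-56,28,72)),((572,518),(-56,-28,72)),((385,196),(56,28,72)),((557,196),(56,-28,72)),((412,145),(56,28,0)),((573,145),(56,-28,0))],
"B":[((85,523),(-56,28,72)),((250,520),(-56,-28,72)),((55,203),(56,28,72)),((222,203),(56,-28,72)),((103,152),(56,28,0)),((262,152),(56,-28,0))]}
Q={"A":[((122,192),(56,-28,72)),((268,190),(56,28,72)),((120,360),(56,-28,0)),((265,360),(56,28,0)),((92,85),(-56,-28,72)),((235,80),(-56,28,72))],
"B":[((412,192),(56,-28,72)),((557,184),(56,28,72)),((402,352),(56,-28,0)),((548,350),(56,28,0)),((360,72),(-56,-28,72)),((497,72),(-56,28,72))]}
for k in "AB":
    pt=full([a for a,_ in T[k]],152,160,7); ps=full([a for a,_ in Q[k]],308,186,8)
    Lt=np.array([b for _,b in T[k]])/1e3; Ls=np.array([b for _,b in Q[k]])/1e3
    f=lambda q,L:(Ro.from_euler("z",q[3])*Ro.from_euler("y",-np.pi/6)).apply(L)+q[:3]
    g=lambda q:np.r_[(proj(t,f(q,Lt))-pt).ravel(),(proj(sc,f(q,Ls))-ps).ravel()]
    r=least_squares(g,[.5,.2,.08,0],loss="soft_l1"); print(k,r.x,np.degrees(r.x[3])); print(g(r.x).reshape(-1,2).T)
E
python3 fit.py
```

```text
slab [ 0.5449 -0.1806 -0.0933]
[[-0.4167 -0.4099 -0.6287 -0.3194  0.2653  1.6284 -0.4916 -0.5681  0.0536
   0.3949  0.6944  0.0679  0.4066]
 [ 0.1677  0.6328  0.0567  0.1796  0.1035  0.049  -0.1241 -0.5971 -0.1967
  -0.5734 -0.4792  0.1968  0.5087]]
A [0.5787 0.1294 0.0619 0.0037] 0.21238286915815432
[[-0.247  -0.2213 -0.4111 -0.2124  0.3342  0.4698  0.1862  0.6722 -0.2971
  -0.1293 -0.2253 -0.7897]
 [ 0.5254  0.1276  0.3325  0.0829 -0.3793 -0.6101  0.2623  0.1072  0.7101
   0.3027 -0.7344 -0.4761]]
B [0.5775 0.2372 0.0612 0.0064] 0.367035900524618
[[-0.3872 -0.0574 -0.9414 -0.0085 -0.0913  0.3473 -0.0756  0.4717 -0.3769
  -0.3949 -0.5495 -0.4182]
 [ 0.5612  0.6708  0.2554 -0.0593 -0.5176 -0.809  -0.5771 -0.022   0.8507
   0.6531  0.1417 -0.2609]]
```

```bash
cat >> h.py <<'E'
np.set_printoptions(precision=4,suppress=True)
SL=np.array([.5449,-.1806,0]); SY=-.0933
def slab(x,y,z): return SL+Ro.from_euler("z",SY).apply([x/1e3,y/1e3,z/1e3])
def down(yaw): return Ro.from_euler("z",yaw-np.pi/2)*Ro.from_matrix(np.array([[-1,0,0],[0,1,0],[0,0,-1.]]).T)  # tool y at yaw, z down
def rackR(yaw): return Ro.from_euler("z",yaw)*Ro.from_euler("y",-np.pi/6)  # carton frame
def rackTool(yaw): return rackR(yaw)*down(np.pi/2)
A=(np.array([.5787,.1294,.0619]),.005); B=(np.array([.5775,.2372,.0612]),.005)
def onrack(C,lx,lz): return C[0]+rackR(C[1]).apply([lx/1e3,0,lz/1e3]), rackTool(C[1])
def plan(W,start=None):
    s=robot.read_state(); p,R=start or (s["tool_pos"],Ro.from_rotvec(s["orientation"]))
    for T,Q in W:
        d=R.inv().apply(np.array(T)-p)/.2; w=(R.inv()*Q).as_rotvec()/(np.pi/2)
        print("shift",np.round(d,3),"turn",np.round(w,3),"| mm",round(np.linalg.norm(d)*200),"deg",round(np.degrees(np.linalg.norm(w)*np.pi/2)),"->",np.round(T,3))
        p,R=np.array(T),Q
E
python3 - <<'E'
from h import *
s=robot.read_state(); R0=Ro.from_rotvec(s["orientation"])
pre=onrack(A,0,140)
plan([([.29,.46,.33],R0),([.36,.31,.33],down(1.57)),([.45,.16,.30],rackTool(.005)),pre,onrack(A,0,60),onrack(A,0,30),onrack(A,0,140)])
E
```

```text
shift [-0.518 -0.33  -0.559] turn [0. 0. 0.] | mm 166 deg 0 -> [0.29 0.46 0.33]
shift [-0.598 -0.572  0.   ] turn [-0.    -0.    -0.236] | mm 166 deg 21 -> [0.36 0.31 0.33]
shift [-0.451 -0.75   0.15 ] turn [-0.001 -0.333 -0.004] | mm 177 deg 30 -> [0.45 0.16 0.3 ]
shift [ 0.039 -0.156  0.652] turn [0. 0. 0.] | mm 134 deg 0 -> [0.509 0.129 0.183]
shift [-0.  -0.   0.4] turn [0. 0. 0.] | mm 80 deg 0 -> [0.549 0.129 0.114]
shift [0.   0.   0.15] turn [0. 0. 0.] | mm 30 deg 0 -> [0.564 0.129 0.088]
shift [ 0.    0.   -0.55] turn [0. 0. 0.] | mm 110 deg 0 -> [0.509 0.129 0.183]
```

Call:
jog_arm(rows=[[[-0.13,-0.08,-0.14],[0,0,0]],[[-0.26,-0.16,-0.28],[0,0,0]],[[-0.39,-0.25,-0.42],[0,0,0]],[[-0.518,-0.33,-0.559],[0,0,0]],[[-0.518,-0.33,-0.559],[0,0,0]]], hand=-1)

```text
t: 0.8
tool_pos: [0.293, 0.4593, 0.3359]
orientation: [0.583, 3.082, 0.01]
force: [0.6, 0.3, 0.5]
opening: 0.0927
gripper_force: 0.0
```

Call:
jog_arm(rows=[[[-0.15,-0.14,0],[0,0,-0.06]],[[-0.3,-0.28,0],[0,0,-0.12]],[[-0.45,-0.43,0],[0,0,-0.18]],[[-0.598,-0.572,0],[0,0,-0.236]],[[-0.598,-0.572,0],[0,0,-0.236]]])

```text
t: 1.3
tool_pos: [0.3615, 0.3071, 0.3299]
orientation: [0.001, 3.141, -0.002]
force: [0.4, -0.1, 0.0]
opening: 0.0931
gripper_force: 0.0
```

Call:
jog_arm(rows=[[[-0.11,-0.18,0.04],[0,-0.08,0]],[[-0.22,-0.37,0.08],[0,-0.16,0]],[[-0.34,-0.56,0.12],[0,-0.25,0]],[[-0.451,-0.75,0.15],[0,-0.333,-0.004]],[[-0.451,-0.75,0.15],[0,-0.333,-0.004]]])

```text
t: 1.8
tool_pos: [0.4475, 0.1571, 0.2934]
orientation: [-0.006, 2.621, -0.004]
force: [-1.8, -0.4, -0.3]
opening: 0.093
gripper_force: 0.0
```

```bash
python3 - <<'E'
from h import *
plan([onrack(A,0,140),onrack(A,0,30)])
s=robot.read_state();print(s["t"],s["tool_pos"],s["force"],s["q"])
E
```

```text
shift [ 0.009 -0.139  0.631] turn [-0.003 -0.002  0.001] | mm 129 deg 0 -> [0.509 0.129 0.183]
shift [-0.   -0.    0.55] turn [0. 0. 0.] | mm 110 deg 0 -> [0.564 0.129 0.088]
1.8 [0.4475 0.1571 0.2934] [-1.818  -0.4306 -0.3176] [ 0.3766 -0.7661  2.1599 -0.195   1.2643 -1.1857]
```

Call:
jog_arm(rows=[[[0.01,-0.04,0.15],[0,0,0]],[[0.02,-0.08,0.32],[0,0,0]],[[0.03,-0.12,0.49],[0,0,0]],[[0.035,-0.15,0.652],[0,0,0]],[[0.035,-0.15,0.652],[0,0,0]]])

```text
t: 2.3
tool_pos: [0.5077, 0.1304, 0.1785]
orientation: [-0.007, 2.627, -0.001]
force: [-1.3, -0.3, -0.5]
opening: 0.093
gripper_force: 0.0
```

Call:
jog_arm(rows=[[[0,0,0],[0,0,0]],[[0,0,0],[0,0,0]]])

```text
t: 2.5
tool_pos: [0.5101, 0.1316, 0.1862]
orientation: [-0.009, 2.617, 0.002]
force: [0.2, 0.6, 0.0]
opening: 0.0933
gripper_force: 0.0
```

```bash
python3 - <<'E'
from h import *
plan([onrack(A,0,140),onrack(A,0,30)])
s=robot.read_state();print(s["t"],s["tool_pos"],s["force"],s["q"])
E
```

```text
shift [ 0.014 -0.013  0.01 ] turn [0.    0.001 0.001] | mm 4 deg 0 -> [0.509 0.129 0.183]
shift [-0.   -0.    0.55] turn [0. 0. 0.] | mm 110 deg 0 -> [0.564 0.129 0.088]
2.5 [0.5101 0.1316 0.1862] [0.1719 0.6211 0.0251] [ 0.2378 -0.5804  2.2464 -0.1403  0.967  -1.2899]
```

Call:
jog_arm(rows=[[[0.005,-0.005,0.1],[0,0,0]],[[0.01,-0.01,0.2],[0,0,0]],[[0.014,-0.013,0.3],[0,0,0]],[[0.014,-0.013,0.4],[0,0,0]],[[0.014,-0.013,0.45],[0,0,0]]])

```text
t: 3.0
tool_pos: [0.5529, 0.1289, 0.1055]
orientation: [-0.009, 2.617, 0.001]
force: [0.7, -0.4, 1.0]
opening: 0.0929
gripper_force: 0.0
```

Call:
jog_arm(rows=[[[0,0,0.04],[0,0,0]],[[0,0,0.08],[0,0,0]],[[0,0,0.11],[0,0,0]],[[0,0,0.11],[0,0,0]],[[0,0,0.11],[0,0,0]]])

```text
t: 3.5
tool_pos: [0.5631, 0.128, 0.0859]
orientation: [-0.008, 2.618, 0.0]
force: [-0.9, 0.1, 0.6]
opening: 0.0929
gripper_force: 0.0
```

```bash
python3 - <<'E'
from h import *
plan([onrack(A,0,30)])
s=robot.read_state();print(s["t"],s["tool_pos"],s["force"],s["q"])
import cv2
f=imaging.read_camera("top")["frame"][:,:,::-1]; g=imaging.read_camera("scene")["frame"][:,:,::-1]
cv2.imwrite("pics/g1.png",np.hstack([cv2.resize(f[150:250,140:260],(480,400),interpolation=2),cv2.resize(g[170:260,300:372],(320,400),interpolation=2)]))
E
```

```text
shift [-0.007  0.007 -0.007] turn [-0.001 -0.     0.001] | mm 2 deg 0 -> [0.564 0.129 0.088]
3.5 [0.5631 0.128  0.0859] [-0.8606  0.0566  0.6424] [ 0.1981 -0.2738  2.2208 -0.1535  0.6854 -1.2854]
```

View pics/g1.png

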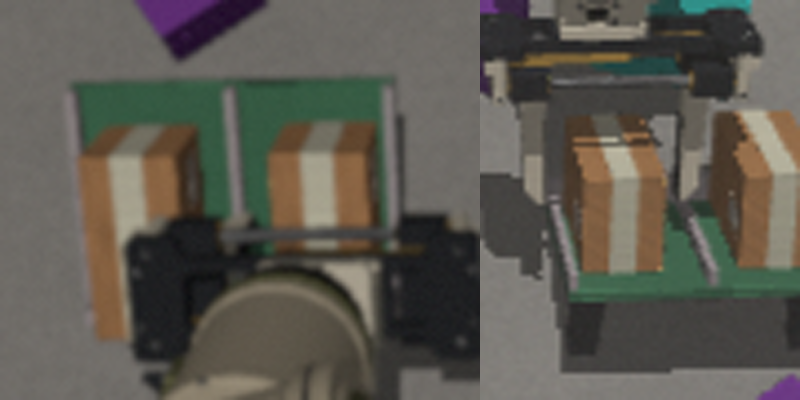

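The fingers straddle the right-lane carton in the scene crop, at about (540,150) and (690,155) with the carton between them. Closing now, then I'll lift perpendicular to the slope.

Call:
jog_arm(rows=[[[0,0,-0.005],[0,0,0]],[[0,0,-0.005],[0,0,0]],[[0,0,-0.005],[0,0,0]],[[0,0,-0.005],[0,0,0]],[[0,0,-0.005],[0,0,0]]], hand=1, squeeze=35)

```text
t: 4.1
tool_pos: [0.5627, 0.1282, 0.0867]
orientation: [-0.008, 2.618, 0.001]
force: [2.1, 3.7, 0.3]
opening: 0.0578
gripper_force: 1.9
```

Call:
jog_arm(rows=[[[0,0,0],[0,0,0]],[[0,0,0],[0,0,0]],[[0,0,0],[0,0,0]]])

```text
t: 4.4
tool_pos: [0.5628, 0.1282, 0.0867]
orientation: [-0.008, 2.618, 0.001]
force: [1.8, 3.0, -0.9]
opening: 0.0561
gripper_force: 35.0
```

```bash
python3 - <<'E'
from h import *
s=robot.read_state();print(s["t"],s["tool_pos"],s["force"],s["opening"],s["gripper_force"])
# carton pose unchanged by centring? end: pre-place above end place offset (-8,-8)
ex,ey=56-8,-28-8
R1=down(SY)   # tool y along slab +x
mid=Ro.from_euler("z",-.8)*down(np.pi/2)
lift=onrack(A,0,150)
plan([lift,(np.array([.50,.08,.29]),down(np.pi/2)),(np.array([.55,-.08,.29]),down(np.pi/4)),(slab(ex,ey,220),down(SY)),(slab(ex,ey,100),down(SY)),(slab(ex,ey,73),down(SY))])
E
```

```text
4.4 [0.5628 0.1282 0.0867] [ 1.7887  3.0382 -0.9472] 0.056065530751014385 34.973777532577515
shift [-0.007  0.005 -0.603] turn [-0.     0.     0.001] | mm 121 deg 0 -> [0.504 0.129 0.192]
shift [-0.228 -0.245 -0.435] turn [0.001 0.333 0.003] | mm 110 deg 30 -> [0.5  0.08 0.29]
shift [-0.25 -0.8   0.  ] turn [0.  0.  0.5] | mm 168 deg 45 -> [ 0.55 -0.08  0.29]
shift [-0.637 -0.359  0.35 ] turn [0.    0.    0.559] | mm 162 deg 50 -> [ 0.589 -0.221  0.22 ]
shift [0.  0.  0.6] turn [0. 0. 0.] | mm 120 deg 0 -> [ 0.589 -0.221  0.1  ]
shift [0.    0.    0.135] turn [0. 0. 0.] | mm 27 deg 0 -> [ 0.589 -0.221  0.073]
```

Call:
jog_arm(rows=[[[0,0,-0.06],[0,0,0]],[[0,0,-0.18],[0,0,0]],[[0,0,-0.33],[0,0,0]],[[0,0,-0.48],[0,0,0]],[[0,0,-0.6],[0,0,0]]])

```text
t: 4.9
tool_pos: [0.5008, 0.1272, 0.1899]
orientation: [-0.008, 2.621, -0.001]
force: [1.1, 0.0, -5.2]
opening: 0.0558
gripper_force: 35.0
```

Call:
jog_arm(rows=[[[-0.04,-0.04,-0.08],[0,0.06,0]],[[-0.08,-0.08,-0.16],[0,0.12,0]],[[-0.13,-0.14,-0.25],[0,0.19,0]],[[-0.18,-0.2,-0.35],[0,0.26,0]],[[-0.228,-0.245,-0.435],[0,0.333,0.003]]])

```text
t: 5.4
tool_pos: [0.4984, 0.0779, 0.2895]
orientation: [0.002, -3.136, 0.001]
force: [-0.8, -0.2, -4.1]
opening: 0.0558
gripper_force: 35.0
```

Call:
jog_arm(rows=[[[-0.04,-0.12,0],[0,0,0]],[[-0.09,-0.28,0],[0,0,0]],[[-0.14,-0.45,0],[0,0,0]],[[-0.19,-0.62,0],[0,0,0]],[[-0.222,-0.75,0],[0,0,0]]])

```text
t: 5.9
tool_pos: [0.543, -0.0732, 0.287]
orientation: [0.0, -3.138, 0.001]
force: [0.3, 0.1, -4.3]
opening: 0.0561
gripper_force: 35.0
```

Call:
jog_arm(rows=[[[-0.04,-0.14,0],[0,0,0]],[[-0.09,-0.3,0],[0,0,0]],[[-0.14,-0.48,0],[0,0,0]],[[-0.19,-0.65,0],[0,0,0]],[[-0.222,-0.75,0],[0,0,0]]])

```text
t: 6.4
tool_pos: [0.5873, -0.2237, 0.2867]
orientation: [-0.001, -3.138, 0.0]
force: [-0.7, 0.3, -4.8]
opening: 0.0559
gripper_force: 35.0
```

Call:
jog_arm(rows=[[[0,0,0],[0,0,0.05]],[[0,0,0],[0,0,0.12]],[[0,0,0],[0,0,0.2]],[[0,0,0],[0,0,0.28]],[[0,0,0],[0,0,0.353]]])

```text
t: 6.9
tool_pos: [0.5872, -0.221, 0.2869]
orientation: [-0.865, -3.017, 0.0]
force: [0.4, -0.1, -4.4]
opening: 0.0557
gripper_force: 35.0
```

Call:
jog_arm(rows=[[[0,0,0],[0,0,0.07]],[[0,0,0],[0,0,0.14]],[[0,0,0],[0,0,0.21]],[[0,0,0],[0,0,0.28]],[[0,0,0],[0,0,0.353]]])

```text
t: 7.4
tool_pos: [0.5872, -0.221, 0.2869]
orientation: [-1.657, -2.665, 0.002]
force: [0.2, -0.3, -4.3]
opening: 0.0557
gripper_force: 35.0
```

Call:
jog_arm(rows=[[[0,0,0],[0,0,0.08]],[[0,0,0],[0,0,0.16]],[[0,0,0],[0,0,0.24]],[[0,0,0],[0,0,0.31]],[[0,0,0],[0,0,0.353]]])

```text
t: 7.9
tool_pos: [0.5872, -0.221, 0.2869]
orientation: [-2.323, -2.111, 0.003]
force: [0.3, -0.2, -4.3]
opening: 0.056
gripper_force: 35.0
```

Call:
jog_arm(rows=[[[0,0,0],[0,0,0]],[[0,0,0],[0,0,0]],[[0,0,0],[0,0,0]]])

```text
t: 8.2
tool_pos: [0.5878, -0.221, 0.2881]
orientation: [-2.318, -2.119, 0.001]
force: [0.2, 0.0, -4.9]
opening: 0.056
gripper_force: 35.0
```

```bash
python3 - <<'E'
from h import *
s=robot.read_state();print(s["t"],s["tool_pos"],s["force"],s["opening"],s["gripper_force"],s["q"])
ex,ey=56-8,-28-8
plan([(slab(ex,ey,130),down(SY)),(slab(ex,ey,75),down(SY))])
import cv2
g=cam("scene")["frame"][:,:,::-1]
cv2.imwrite("pics/c1.png",cv2.resize(g[110:270,170:290],(600,800))[:600])
E
```

```text
8.2 [ 0.5878 -0.221   0.2881] [ 0.1674  0.0283 -4.8913] 0.05597709625162051 34.99657452106476 [-0.4409  0.19    1.2968 -0.0005  1.6558 -0.3512]
shift [0.001 0.008 0.791] turn [-0.001  0.     0.002] | mm 158 deg 0 -> [ 0.589 -0.221  0.13 ]
shift [0.    0.    0.275] turn [0. 0. 0.] | mm 55 deg 0 -> [ 0.589 -0.221  0.075]
```

View pics/c1.png

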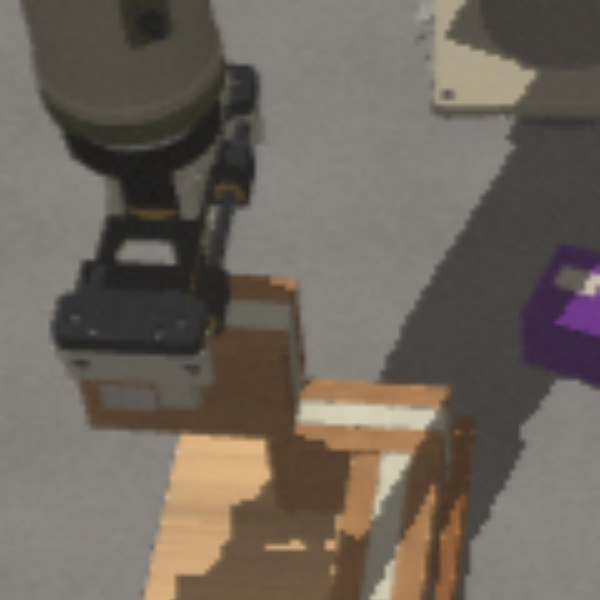

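The carton is held level and square to the slab (scene crop about (200,370)), above the open end. Descending.

Call:
jog_arm(rows=[[[0,0.004,0.14],[0,0,0]],[[0,0.008,0.32],[0,0,0]],[[0,0.008,0.5],[0,0,0]],[[0,0.008,0.68],[0,0,0]],[[0,0.008,0.79],[0,0,0]]])

```text
t: 8.75
tool_pos: [0.588, -0.2204, 0.127]
orientation: [-2.317, -2.116, 0.003]
force: [-0.4, -0.0, -4.5]
opening: 0.0555
gripper_force: 35.0
```

Call:
jog_arm(rows=[[[0,0,0.06],[0,0,0]],[[0,0,0.12],[0,0,0]],[[0,0,0.18],[0,0,0]],[[0,0,0.22],[0,0,0]],[[0,0,0.24],[0,0,0]]])

```text
t: 9.25
tool_pos: [0.5898, -0.2212, 0.0824]
orientation: [2.32, 2.118, -0.0]
force: [0.3, 0.4, -5.3]
opening: 0.0558
gripper_force: 35.0
```

Call:
jog_arm(rows=[[[0,0,0.01],[0,0,0]],[[0,0,0.015],[0,0,0]],[[0,0,0.02],[0,0,0]],[[0,0,0.02],[0,0,0]],[[0,0,0.02],[0,0,0]]])

```text
t: 9.75
tool_pos: [0.5899, -0.2213, 0.0792]
orientation: [2.32, 2.117, -0.0]
force: [-0.4, -0.2, -4.2]
opening: 0.0557
gripper_force: 35.0
```

Call:
jog_arm(rows=[[[0,0,0.01],[0,0,0]],[[0,0,0.02],[0,0,0]],[[0,0,0.03],[0,0,0]],[[0,0,0.03],[0,0,0]],[[0,0,0.03],[0,0,0]]])

```text
t: 10.25
tool_pos: [0.59, -0.222, 0.0739]
orientation: [2.319, 2.116, -0.001]
force: [-4.3, -2.2, 5.7]
opening: 0.056
gripper_force: 35.0
```

Call:
jog_arm(rows=[[[0,0,0.005],[0,0,0]],[[0,0,0.01],[0,0,0]],[[0,0,0.01],[0,0,0]],[[0,0,0.01],[0,0,0]]])

```text
t: 10.65
tool_pos: [0.5901, -0.2225, 0.0732]
orientation: [2.319, 2.116, -0.001]
force: [-8.5, -2.3, 15.0]
opening: 0.0554
gripper_force: 35.0
```

```bash
python3 - <<'E'
from h import *
import cv2
g=cam("scene")["frame"][:,:,::-1]; t=cam("top")["frame"][:,:,::-1]
cv2.imwrite("pics/d1.png",np.hstack([cv2.resize(g[170:260,190:270],(480,540),interpolation=2),cv2.resize(t[165:265,335:400],(320,540),interpolation=2)]))
E
```

```text
(no output)
```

View pics/d1.png

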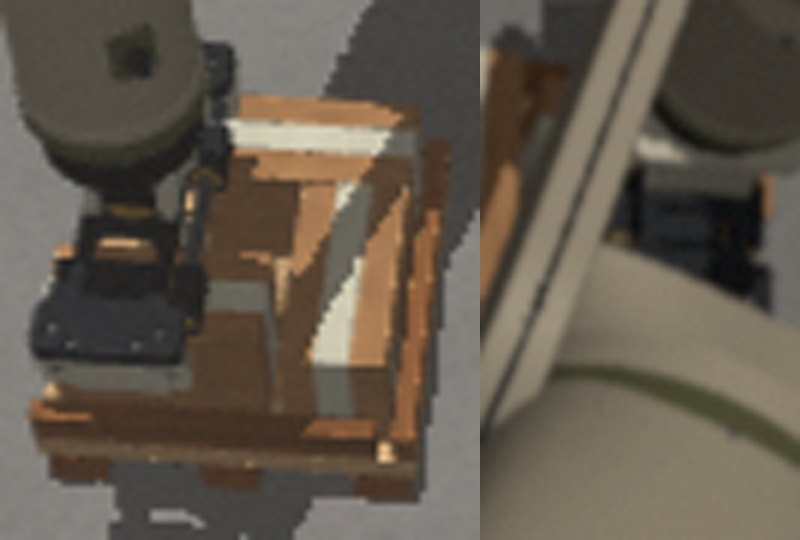

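The carton has landed on the deck behind the kerb (left crop, kerb edge at about (200,415)), with carton_1 to its right. I'll let it settle by opening and gripping again.

Call:
jog_arm(rows=[[[0,0,-0.008],[0,0,0]],[[0,0,-0.008],[0,0,0]]])

```text
t: 10.95
tool_pos: [0.5902, -0.2217, 0.0733]
orientation: [2.319, 2.116, 0.0]
force: [-3.7, -2.2, 6.6]
opening: 0.0559
gripper_force: 35.0
```

Call:
jog_arm(rows=[[[0,0,0],[0,0,0]],[[0,0,0],[0,0,0]],[[0,0,0],[0,0,0]],[[0,0,0],[0,0,0]]], hand=-0.3)

```text
t: 11.35
tool_pos: [0.5897, -0.221, 0.072]
orientation: [-2.32, -2.118, 0.0]
force: [-0.1, -0.0, 1.1]
opening: 0.0604
gripper_force: 0.0
```

```bash
python3 - <<'E'
from h import *
s=robot.read_state(); print(s["t"],s["tool_pos"],s["force"],s["opening"])
print("slab coords of TCP mm",Ro.from_euler("z",-SY).apply(s["tool_pos"]-SL)*1e3)
plan([(s["tool_pos"],down(SY))])
E
```

```text
11.35 [ 0.5897 -0.221   0.072 ] [-0.1186 -0.0309  1.1435] 0.06040475320928162
slab coords of TCP mm [ 48.3853 -36.0104  72.0437]
shift [0. 0. 0.] turn [-0.     0.     0.001] | mm 0 deg 0 -> [ 0.59  -0.221  0.072]
```

Call:
jog_arm(rows=[[[0,0,0],[0,0,0]],[[0,0,0],[0,0,0]],[[0,0,0],[0,0,0]],[[0,0,0],[0,0,0]]], hand=1, squeeze=25)

```text
t: 11.75
tool_pos: [0.5897, -0.2211, 0.0722]
orientation: [2.32, 2.118, -0.0]
force: [1.3, 0.6, -2.2]
opening: 0.0561
gripper_force: 25.0
```

Call:
jog_arm(rows=[[[0,0.005,0],[0,0,0]],[[0,0.01,0],[0,0,0]],[[0,0.015,0],[0,0,0]],[[0,0.02,0],[0,0,0]],[[0,0.02,0],[0,0,0]]])

```text
t: 12.25
tool_pos: [0.5937, -0.2216, 0.0722]
orientation: [2.32, 2.118, -0.001]
force: [-1.3, 0.1, -0.8]
opening: 0.0561
gripper_force: 25.0
```

Call:
jog_arm(rows=[[[0.005,0,0],[0,0,0]],[[0.01,0,0],[0,0,0]],[[0.015,0,0],[0,0,0]],[[0.02,0,0],[0,0,0]],[[0.02,0,0],[0,0,0]]])

```text
t: 12.75
tool_pos: [0.5941, -0.2172, 0.0722]
orientation: [-2.32, -2.118, 0.0]
force: [0.3, 0.1, -3.5]
opening: 0.0558
gripper_force: 25.0
```

Call:
jog_arm(rows=[[[0,0.005,0],[0,0,0]],[[0,0.01,0],[0,0,0]],[[0,0.01,0],[0,0,0]],[[0,0.01,0],[0,0,0]]])

```text
t: 13.15
tool_pos: [0.596, -0.2178, 0.0722]
orientation: [2.32, 2.118, -0.001]
force: [0.2, -0.1, -4.2]
opening: 0.0558
gripper_force: 25.0
```

Call:
jog_arm(rows=[[[0.005,0,0],[0,0,0]],[[0.01,0,0],[0,0,0]],[[0.01,0,0],[0,0,0]],[[0.01,0,0],[0,0,0]]])

```text
t: 13.55
tool_pos: [0.5962, -0.2158, 0.0723]
orientation: [2.32, 2.118, -0.0]
force: [0.6, 0.7, -4.4]
opening: 0.056
gripper_force: 25.0
```

Call:
jog_arm(rows=[[[0,0.005,0],[0,0,0]],[[0,0.005,0],[0,0,0]],[[0,0.005,0],[0,0,0]]])

```text
t: 13.85
tool_pos: [0.5973, -0.2159, 0.0724]
orientation: [2.32, 2.118, -0.0]
force: [-0.2, -0.0, -4.0]
opening: 0.056
gripper_force: 25.0
```

Call:
jog_arm(rows=[[[0,0.005,0.003],[0,0,0]],[[0,0.005,0.003],[0,0,0]],[[0,0.005,0.003],[0,0,0]]])

```text
t: 14.15
tool_pos: [0.5983, -0.2161, 0.0722]
orientation: [2.32, 2.117, -0.001]
force: [-3.8, 0.9, 1.6]
opening: 0.0555
gripper_force: 25.0
```

Call:
jog_arm(rows=[[[0.005,0,0],[0,0,0]],[[0.005,0,0],[0,0,0]],[[0.005,0,0],[0,0,0]]])

```text
t: 14.45
tool_pos: [0.5987, -0.2154, 0.0722]
orientation: [2.319, 2.117, -0.0]
force: [-1.2, -2.6, 0.6]
opening: 0.0557
gripper_force: 25.0
```

Call:
jog_arm(rows=[[[0,0.005,0],[0,0,0]],[[0,0.005,0],[0,0,0]],[[0,0.005,0],[0,0,0]]])

```text
t: 14.75
tool_pos: [0.5992, -0.2153, 0.0722]
orientation: [2.32, 2.117, -0.001]
force: [-5.2, -1.7, 4.4]
opening: 0.056
gripper_force: 25.0
```

Call:
jog_arm(rows=[[[0.005,0,0],[0,0,0]],[[0.005,0,0],[0,0,0]],[[0.005,0,0],[0,0,0]]])

```text
t: 15.05
tool_pos: [0.5993, -0.215, 0.0722]
orientation: [2.32, 2.116, -0.002]
force: [-5.5, -3.8, 4.3]
opening: 0.0558
gripper_force: 25.0
```

Call:
jog_arm(rows=[[[0,0.005,-0.003],[0,0,0]],[[0,0.005,-0.003],[0,0,0]],[[0,0.005,-0.003],[0,0,0]]])

```text
t: 15.35
tool_pos: [0.5993, -0.2149, 0.0722]
orientation: [-2.321, -2.116, 0.004]
force: [-7.8, -3.6, 3.9]
opening: 0.0565
gripper_force: 25.0
```

Call:
jog_arm(rows=[[[0.005,0,0],[0,0,0]],[[0.005,0,0],[0,0,0]],[[0.005,0,0],[0,0,0]]])

```text
t: 15.65
tool_pos: [0.5995, -0.2143, 0.0722]
orientation: [-2.322, -2.116, 0.004]
force: [-6.7, -5.7, 2.6]
opening: 0.0555
gripper_force: 25.0
```

Call:
jog_arm(rows=[[[0.005,0.005,0],[0,0,0]],[[0.005,0.005,0],[0,0,0]],[[0.005,0.005,0],[0,0,0]]])

```text
t: 15.95
tool_pos: [0.5998, -0.2139, 0.0723]
orientation: [-2.321, -2.116, 0.006]
force: [-11.2, -6.4, 6.1]
opening: 0.0556
gripper_force: 25.0
```

Call:
jog_arm(rows=[[[0,-0.012,0],[0,0,0]],[[0,-0.012,0],[0,0,0]],[[0,-0.012,0],[0,0,0]]])

```text
t: 16.25
tool_pos: [0.5993, -0.2123, 0.0722]
orientation: [2.32, 2.117, -0.001]
force: [-1.3, -4.5, -1.7]
opening: 0.0556
gripper_force: 25.0
```

Call:
jog_arm(rows=[[[0.005,0,0],[0,0,0]],[[0.005,0,0],[0,0,0]],[[0.005,0,0],[0,0,0]]])

```text
t: 16.55
tool_pos: [0.5992, -0.2122, 0.0724]
orientation: [2.32, 2.116, -0.002]
force: [-1.2, -7.8, -1.8]
opening: 0.0557
gripper_force: 25.0
```

Call:
jog_arm(rows=[[[0.005,0,0],[0,0,0]],[[0.005,0,0],[0,0,0]],[[0.005,0,0],[0,0,0]]])

```text
t: 16.85
tool_pos: [0.5992, -0.2121, 0.0725]
orientation: [2.319, 2.115, -0.004]
force: [-3.6, -11.7, -1.3]
opening: 0.0557
gripper_force: 25.0
```

```bash
python3 - <<'E'
from h import *
s=robot.read_state(); print(s["t"],s["tool_pos"],s["force"],s["opening"])
print("slab coords of TCP mm",Ro.from_euler("z",-SY).apply(s["tool_pos"]-SL)*1e3)
print("force slab",Ro.from_euler("z",-SY).apply(s["force"]))
E
```

```text
16.85 [ 0.5992 -0.2121  0.0725] [ -3.6055 -11.6543  -1.2645] 0.055698742688804634
slab coords of TCP mm [ 56.9781 -26.3132  72.5432]
force slab [ -2.5041 -11.9395  -1.2645]
```

It now bears firmly on carton_1: 12 N with hardly any travel. I'll press it to the kerb again, then release.

Call:
jog_arm(rows=[[[-0.008,0.005,0.002],[0,0,0]],[[-0.008,0.012,0.002],[0,0,0]],[[-0.008,0.012,0.002],[0,0,0]]])

```text
t: 17.15
tool_pos: [0.5999, -0.2123, 0.0723]
orientation: [-2.319, -2.116, 0.005]
force: [-12.9, -4.7, 8.7]
opening: 0.0555
gripper_force: 25.0
```

Call:
jog_arm(rows=[[[-0.006,-0.008,0],[0,0,0]],[[-0.006,-0.01,0],[0,0,0]],[[-0.006,-0.01,0],[0,0,0]]])

```text
t: 17.45
tool_pos: [0.5997, -0.2124, 0.0722]
orientation: [2.32, 2.118, 0.0]
force: [-3.1, 0.8, 2.7]
opening: 0.0559
gripper_force: 25.0
```

Call:
jog_arm(rows=[[[0,0,0],[0,0,0]],[[0,0,0],[0,0,0]],[[0,0,0],[0,0,0]],[[0,0,0],[0,0,0]]], hand=-0.8)

```text
t: 17.85
tool_pos: [0.5997, -0.2128, 0.0719]
orientation: [2.32, 2.118, -0.0]
force: [0.2, 0.8, 0.6]
opening: 0.0817
gripper_force: 0.0
```

```bash
python3 - <<'E'
from h import *
s=robot.read_state(); print(s["t"],s["tool_pos"],s["force"],s["opening"])
print("slab coords of TCP mm",Ro.from_euler("z",-SY).apply(s["tool_pos"]-SL)*1e3)
E
```

```text
17.85 [ 0.5997 -0.2128  0.0719] [0.1663 0.7907 0.5855] 0.08168354463569752
slab coords of TCP mm [ 57.542  -26.9693  71.9008]
```

```bash
python3 - <<'E'
from h import *
s=robot.read_state(); p=s["tool_pos"]
plan([(p+[0,0,.2],down(SY)),([.54,-.12,.29],down(.45)),([.48,.03,.30],down(1.0)),([.46,.16,.30],down(1.57)),([.46,.235,.27],rackTool(.005)),onrack(B,21,140),onrack(B,21,22)])
E
```

```text
shift [-0.  0. -1.] turn [0.    0.    0.001] | mm 200 deg 0 -> [ 0.6   -0.213  0.272]
shift [ 0.434 -0.34  -0.09 ] turn [ 0.     0.    -0.346] | mm 112 deg 31 -> [ 0.54 -0.12  0.29]
shift [ 0.806  0.056 -0.05 ] turn [ 0.    0.   -0.35] | mm 162 deg 32 -> [0.48 0.03 0.3 ]
shift [0.435 0.493 0.   ] turn [ 0.     0.    -0.363] | mm 132 deg 33 -> [0.46 0.16 0.3 ]
shift [0.    0.375 0.15 ] turn [-0.001 -0.333 -0.004] | mm 81 deg 30 -> [0.46  0.235 0.27 ]
shift [-0.092  0.008  0.498] turn [0. 0. 0.] | mm 101 deg 0 -> [0.526 0.237 0.193]
shift [-0.    0.    0.59] turn [0. 0. 0.] | mm 118 deg 0 -> [0.585 0.237 0.091]
```

Call:
jog_arm(rows=[[[0,0,-0.08],[0,0,0]],[[0,0,-0.3],[0,0,0]],[[0,0,-0.54],[0,0,0]],[[0,0,-0.78],[0,0,0]],[[0,0,-1],[0,0,0]]], hand=-1)

```text
t: 18.35
tool_pos: [0.5996, -0.2128, 0.2762]
orientation: [2.319, 2.116, 0.001]
force: [0.8, -0.5, -0.5]
opening: 0.0932
gripper_force: 0.0
```

Call:
jog_arm(rows=[[[0.08,-0.06,-0.02],[0,0,-0.06]],[[0.17,-0.13,-0.04],[0,0,-0.13]],[[0.26,-0.2,-0.06],[0,0,-0.2]],[[0.35,-0.27,-0.08],[0,0,-0.27]],[[0.434,-0.34,-0.09],[0,0,-0.346]]])

```text
t: 18.85
tool_pos: [0.5394, -0.1194, 0.2919]
orientation: [1.66, 2.665, 0.0]
force: [-0.9, -0.2, 0.1]
opening: 0.0929
gripper_force: 0.0
```

Call:
jog_arm(rows=[[[0.16,0.01,-0.01],[0,0,-0.07]],[[0.32,0.02,-0.02],[0,0,-0.14]],[[0.48,0.03,-0.03],[0,0,-0.21]],[[0.64,0.04,-0.04],[0,0,-0.28]],[[0.806,0.056,-0.05],[0,0,-0.35]]])

```text
t: 19.35
tool_pos: [0.4788, 0.0307, 0.3015]
orientation: [0.875, 3.015, 0.0]
force: [0.6, -0.4, 0.9]
opening: 0.093
gripper_force: 0.0
```

Call:
jog_arm(rows=[[[0.09,0.1,0],[0,0,-0.07]],[[0.18,0.2,0],[0,0,-0.14]],[[0.27,0.3,0],[0,0,-0.21]],[[0.36,0.4,0],[0,0,-0.29]],[[0.435,0.493,0],[0,0,-0.363]]])

```text
t: 19.85
tool_pos: [0.4588, 0.1609, 0.3014]
orientation: [-0.011, 3.14, 0.0]
force: [0.0, 0.2, -0.8]
opening: 0.0924
gripper_force: 0.0
```

Call:
jog_arm(rows=[[[0,0.08,0.03],[0,-0.07,0]],[[0,0.16,0.06],[0,-0.14,0]],[[0,0.24,0.09],[0,-0.21,0]],[[0,0.31,0.12],[0,-0.28,0]],[[0,0.375,0.15],[0,-0.333,-0.004]]])

```text
t: 20.35
tool_pos: [0.4589, 0.2356, 0.2716]
orientation: [-0.01, 2.612, 0.003]
force: [-0.8, 0.6, -0.8]
opening: 0.093
gripper_force: 0.0
```

Call:
jog_arm(rows=[[[0,0,0],[0,0,0]],[[0,0,0],[0,0,0]],[[0,0,0],[0,0,0]]])

```text
t: 20.65
tool_pos: [0.4598, 0.2344, 0.2716]
orientation: [-0.009, 2.618, 0.001]
force: [0.1, -0.4, -0.0]
opening: 0.0927
gripper_force: 0.0
```

```bash
python3 - <<'E'
from h import *
s=robot.read_state(); print(s["t"],s["tool_pos"],s["force"],s["opening"])
plan([onrack(B,21,140),onrack(B,21,22)])
import cv2
t=cam("top")["frame"][:,:,::-1]
u,v,w,h,k=302,166,100,100,6
c=cv2.resize(t[v:v+h,u:u+w],None,fx=k,fy=k,interpolation=2)
cv2.imwrite("pics/p1.png",c)
E
```

```text
20.65 [0.4598 0.2344 0.2716] [ 0.0854 -0.3632 -0.0197] 0.0926870248618786
shift [-0.089  0.011  0.506] turn [-0.    -0.     0.001] | mm 103 deg 0 -> [0.526 0.237 0.193]
shift [-0.    0.    0.59] turn [0. 0. 0.] | mm 118 deg 0 -> [0.585 0.237 0.091]
```

View pics/p1.png

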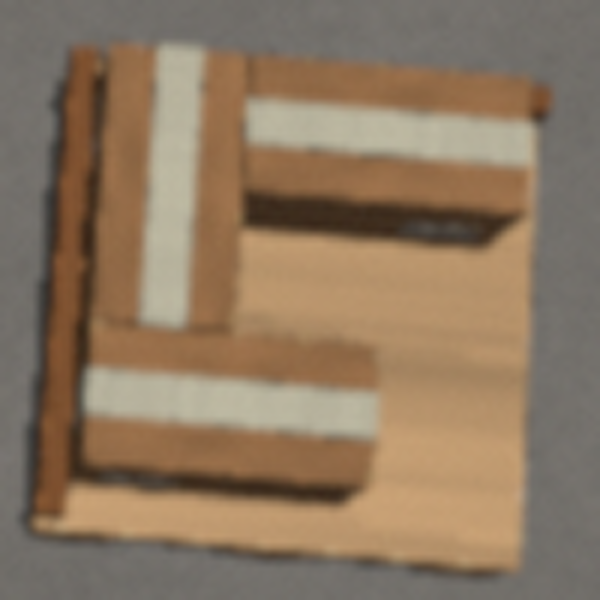

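The first carton sits tight against the kerb and carton_1 (top face (245,60)–(535,190) in the crop), with no visible gap. Now the second carton.

Call:
jog_arm(rows=[[[-0.02,0.01,0.1],[0,0,0]],[[-0.04,0.01,0.22],[0,0,0]],[[-0.06,0.01,0.34],[0,0,0]],[[-0.08,0.011,0.45],[0,0,0]],[[-0.089,0.011,0.506],[0,0,0]]])

```text
t: 21.2
tool_pos: [0.5261, 0.2358, 0.1896]
orientation: [-0.007, 2.621, -0.002]
force: [-0.1, -0.5, -0.3]
opening: 0.0924
gripper_force: 0.0
```

Call:
jog_arm(rows=[[[0,0,0.1],[0,0,0]],[[0,0,0.24],[0,0,0]],[[0,0,0.38],[0,0,0]],[[0,0,0.5],[0,0,0]],[[0,0,0.57],[0,0,0]]])

```text
t: 21.7
tool_pos: [0.5827, 0.2363, 0.0907]
orientation: [-0.008, 2.62, -0.002]
force: [0.7, -0.4, -0.6]
opening: 0.0927
gripper_force: 0.0
```

Call:
jog_arm(rows=[[[0,0,0.01],[0,0,0]],[[0,0,0.01],[0,0,0]],[[0,0,0.01],[0,0,0]]])

```text
t: 22.0
tool_pos: [0.5837, 0.2376, 0.092]
orientation: [-0.01, 2.617, 0.001]
force: [0.1, 0.8, 0.7]
opening: 0.0927
gripper_force: 0.0
```

```bash
python3 - <<'E'
from h import *
s=robot.read_state(); print(s["t"],s["tool_pos"],s["force"],s["opening"])
plan([onrack(B,21,22)])
E
```

```text
22.0 [0.5837 0.2376 0.092 ] [0.1442 0.7991 0.6825] 0.09268799013671546
shift [-0.001 -0.002  0.008] turn [-0.     0.001  0.002] | mm 2 deg 0 -> [0.585 0.237 0.091]
```

Call:
jog_arm(rows=[[[0,0,0.006],[0,0,0]],[[0,0,0.006],[0,0,0]],[[0,0,0.006],[0,0,0]],[[0,0,0.006],[0,0,0]],[[0,0,0.006],[0,0,0]]], hand=1, squeeze=50)

```text
t: 22.5
tool_pos: [0.5836, 0.2375, 0.0897]
orientation: [-0.01, 2.618, 0.0]
force: [1.6, 3.3, 1.0]
opening: 0.0579
gripper_force: 1.0
```

Call:
jog_arm(rows=[[[0,0,0],[0,0,0]],[[0,0,0],[0,0,0]],[[0,0,0],[0,0,0]]])

```text
t: 22.8
tool_pos: [0.5837, 0.2376, 0.0897]
orientation: [-0.01, 2.618, 0.0]
force: [-2.2, 1.1, 2.3]
opening: 0.0557
gripper_force: 49.9
```

```bash
python3 - <<'E'
from h import *
s=robot.read_state(); print(s["t"],s["tool_pos"],s["force"],s["opening"],s["gripper_force"])
x,y=-12,-65; D=down(np.pi/2+SY); p=s["tool_pos"];R=Ro.from_rotvec(s["orientation"])
l=p+R.apply([0,0,-.12])
plan([(l,R),([.51,.20,.29],down(np.pi/2)),([.515,.04,.29],down(np.pi/2)),([.52,-.12,.29],down(np.pi/2)),(slab(x,y,270),D),(slab(x,y,110),D),(slab(x,y,75),D)])
E
```

```text
22.8 [0.5837 0.2376 0.0897] [-2.1807  1.0975  2.345 ] 0.05569187810309239 49.93083357810974
shift [-0.  -0.  -0.6] turn [0. 0. 0.] | mm 120 deg 0 -> [0.524 0.237 0.194]
shift [-0.18  -0.187 -0.452] turn [0.    0.333 0.005] | mm 104 deg 30 -> [0.51 0.2  0.29]
shift [-0.025 -0.8    0.   ] turn [0. 0. 0.] | mm 160 deg 0 -> [0.515 0.04  0.29 ]
shift [-0.025 -0.8    0.   ] turn [0. 0. 0.] | mm 160 deg 0 -> [ 0.52 -0.12  0.29]
shift [-0.034 -0.621  0.1  ] turn [0.    0.    0.059] | mm 126 deg 5 -> [ 0.527 -0.244  0.27 ]
shift [0.  0.  0.8] turn [0. 0. 0.] | mm 160 deg 0 -> [ 0.527 -0.244  0.11 ]
shift [0.    0.    0.175] turn [0. 0. 0.] | mm 35 deg 0 -> [ 0.527 -0.244  0.075]
```

Call:
jog_arm(rows=[[[0,0,-0.06],[0,0,0]],[[0,0,-0.18],[0,0,0]],[[0,0,-0.33],[0,0,0]],[[0,0,-0.48],[0,0,0]],[[0,0,-0.6],[0,0,0]]])

```text
t: 23.3
tool_pos: [0.5225, 0.2368, 0.1938]
orientation: [-0.01, 2.62, -0.001]
force: [-0.4, 0.5, -2.1]
opening: 0.0557
gripper_force: 50.0
```

Call:
jog_arm(rows=[[[-0.03,-0.03,-0.08],[0,0.06,0]],[[-0.06,-0.07,-0.17],[0,0.13,0]],[[-0.1,-0.11,-0.26],[0,0.2,0]],[[-0.14,-0.15,-0.36],[0,0.27,0]],[[-0.18,-0.187,-0.452],[0,0.333,0.005]]])

```text
t: 23.8
tool_pos: [0.5098, 0.1993, 0.2907]
orientation: [0.0, -3.137, -0.0]
force: [-0.4, -0.8, -2.5]
opening: 0.0559
gripper_force: 50.0
```

Call:
jog_arm(rows=[[[-0.005,-0.12,0],[0,0,0]],[[-0.01,-0.29,0],[0,0,0]],[[-0.015,-0.47,0],[0,0,0]],[[-0.02,-0.64,0],[0,0,0]],[[-0.025,-0.8,0],[0,0,0]]])

```text
t: 24.3
tool_pos: [0.5144, 0.0382, 0.2888]
orientation: [-0.0, -3.14, 0.001]
force: [1.1, 0.1, -3.1]
opening: 0.0558
gripper_force: 50.0
```

Call:
jog_arm(rows=[[[-0.005,-0.16,0],[0,0,0]],[[-0.01,-0.32,0],[0,0,0]],[[-0.015,-0.48,0],[0,0,0]],[[-0.02,-0.64,0],[0,0,0]],[[-0.025,-0.8,0],[0,0,0]]])

```text
t: 24.8
tool_pos: [0.5193, -0.1215, 0.2889]
orientation: [-0.001, -3.14, -0.001]
force: [-0.5, 0.8, -3.2]
opening: 0.0561
gripper_force: 50.0
```

Call:
jog_arm(rows=[[[-0.01,-0.16,0.03],[0,0,0.01]],[[-0.02,-0.32,0.06],[0,0,0.025]],[[-0.03,-0.46,0.09],[0,0,0.045]],[[-0.034,-0.56,0.1],[0,0,0.055]],[[-0.034,-0.621,0.1],[0,0,0.059]]])

```text
t: 25.3
tool_pos: [0.5258, -0.2457, 0.268]
orientation: [-0.149, -3.135, -0.001]
force: [-0.6, -0.1, -3.1]
opening: 0.0557
gripper_force: 50.0
```

Call:
jog_arm(rows=[[[0,0,0],[0,0,0]],[[0,0,0],[0,0,0]],[[0,0,0],[0,0,0]]])

```text
t: 25.6
tool_pos: [0.5269, -0.2433, 0.27]
orientation: [0.144, 3.138, 0.0]
force: [-0.3, 0.3, -3.2]
opening: 0.0557
gripper_force: 50.0
```

```bash
python3 - <<'E'
from h import *
s=robot.read_state(); print(s["t"],s["tool_pos"],s["force"],s["opening"],s["q"])
print("torque",s["wrist_torque"])
x,y=-12,-65; D=down(np.pi/2+SY)
plan([(slab(x,y,110),D),(slab(x,y,75),D)])
import cv2
g=cam("scene")["frame"][:,:,::-1]
cv2.imwrite("pics/c2.png",cv2.resize(g[130:260,170:290],(553,600),interpolation=2))
E
```

```text
25.6 [ 0.5269 -0.2433  0.27  ] [-0.2942  0.2906 -3.164 ] 0.0557342505618044 [-0.5211  0.0612  1.4688  0.0003  1.6114 -2.0004]
torque [ 0.0335 -0.0279 -0.0097]
shift [-0.    -0.005  0.8  ] turn [0.    0.    0.001] | mm 160 deg 0 -> [ 0.527 -0.244  0.11 ]
shift [0.    0.    0.175] turn [0. 0. 0.] | mm 35 deg 0 -> [ 0.527 -0.244  0.075]
```

View pics/c2.png

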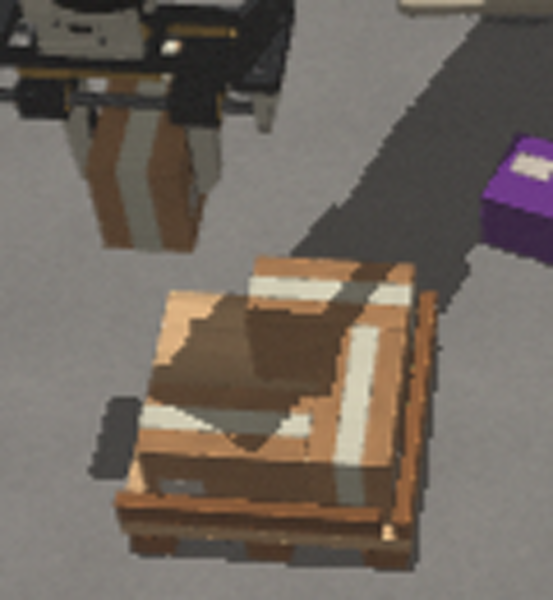

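Carton B hangs square (scene crop (145,180)), and the three laid cartons are snug. Descending into the closing place with gaps of about 6–9 mm.

Call:
jog_arm(rows=[[[0,0,0.14],[0,0,0]],[[0,0,0.32],[0,0,0]],[[0,-0.005,0.5],[0,0,0]],[[0,-0.005,0.66],[0,0,0]],[[0,-0.005,0.74],[0,0,0]]])

```text
t: 26.15
tool_pos: [0.5251, -0.2435, 0.1186]
orientation: [-0.144, -3.135, -0.003]
force: [-1.0, 0.6, -3.5]
opening: 0.0554
gripper_force: 50.0
```

Call:
jog_arm(rows=[[[0,0,0.04],[0,0,0]],[[0,0,0.08],[0,0,0]],[[0,0,0.12],[0,0,0]],[[0,0,0.16],[0,0,0]],[[0,0,0.18],[0,0,0]]])

```text
t: 26.65
tool_pos: [0.5267, -0.2454, 0.0856]
orientation: [0.146, 3.138, -0.0]
force: [0.1, 0.2, -3.3]
opening: 0.0561
gripper_force: 50.0
```

Call:
jog_arm(rows=[[[0,0,0.01],[0,0,0]],[[0,0,0.02],[0,0,0]],[[0,0,0.03],[0,0,0]],[[0,0,0.03],[0,0,0]]])

```text
t: 27.05
tool_pos: [0.5266, -0.2453, 0.0797]
orientation: [-0.146, -3.138, -0.0]
force: [0.2, -0.2, -2.9]
opening: 0.0557
gripper_force: 50.0
```

Call:
jog_arm(rows=[[[0,0,0.01],[0,0,0]],[[0,0,0.02],[0,0,0]],[[0,0,0.03],[0,0,0]],[[0,0,0.03],[0,0,0]]])

```text
t: 27.45
tool_pos: [0.5263, -0.2452, 0.0733]
orientation: [-0.146, -3.138, -0.001]
force: [0.2, 0.0, -2.3]
opening: 0.0555
gripper_force: 50.0
```

Call:
jog_arm(rows=[[[0,0,0.005],[0,0,0]],[[0,0,0.01],[0,0,0]],[[0,0,0.01],[0,0,0]]])

```text
t: 27.75
tool_pos: [0.5265, -0.2453, 0.0717]
orientation: [-0.146, -3.138, -0.0]
force: [-0.9, 0.6, -3.2]
opening: 0.056
gripper_force: 50.0
```

Call:
jog_arm(rows=[[[0,0,0.005],[0,0,0]],[[0,0,0.01],[0,0,0]],[[0,0,0.01],[0,0,0]]])

```text
t: 28.05
tool_pos: [0.5265, -0.2453, 0.0696]
orientation: [-0.146, -3.138, -0.0]
force: [-0.4, -0.0, -3.4]
opening: 0.0556
gripper_force: 50.0
```

Call:
jog_arm(rows=[[[0,0,0.005],[0,0,0]],[[0,0,0.01],[0,0,0]],[[0,0,0.01],[0,0,0]]])

```text
t: 28.35
tool_pos: [0.5265, -0.2453, 0.0676]
orientation: [-0.146, -3.138, -0.0]
force: [0.2, 0.8, -3.0]
opening: 0.0561
gripper_force: 50.0
```

Call:
jog_arm(rows=[[[0,0,0.005],[0,0,0]],[[0,0,0.005],[0,0,0]]])

```text
t: 28.55
tool_pos: [0.5265, -0.2453, 0.0667]
orientation: [-0.146, -3.138, -0.0]
force: [0.0, -0.0, -3.9]
opening: 0.0559
gripper_force: 50.0
```

Call:
jog_arm(rows=[[[0,0,0.005],[0,0,0]],[[0,0,0.005],[0,0,0]]])

```text
t: 28.75
tool_pos: [0.5265, -0.2453, 0.0657]
orientation: [-0.146, -3.138, -0.0]
force: [0.6, 0.1, -3.8]
opening: 0.0553
gripper_force: 50.0
```

Call:
jog_arm(rows=[[[0,0,0.005],[0,0,0]],[[0,0,0.01],[0,0,0]],[[0,0,0.01],[0,0,0]]])

```text
t: 29.05
tool_pos: [0.527, -0.2454, 0.065]
orientation: [0.146, 3.138, -0.0]
force: [-2.2, 2.0, 6.4]
opening: 0.0558
gripper_force: 50.0
```

Call:
jog_arm(rows=[[[0,0,0.005],[0,0,0]],[[0,0,0.005],[0,0,0]]])

```text
t: 29.25
tool_pos: [0.5272, -0.2454, 0.0648]
orientation: [0.146, 3.137, -0.0]
force: [-3.0, 3.3, 11.8]
opening: 0.0557
gripper_force: 50.0
```

Call:
jog_arm(rows=[[[0,0,0.005],[0,0,0]],[[0,0,0.005],[0,0,0]]])

```text
t: 29.45
tool_pos: [0.5272, -0.2454, 0.0648]
orientation: [0.146, 3.137, -0.0]
force: [-8.8, 6.5, 20.0]
opening: 0.056
gripper_force: 50.0
```

Call:
jog_arm(rows=[[[0,0,-0.012],[0,0,0]],[[0,0,-0.012],[0,0,0]]])

```text
t: 29.65
tool_pos: [0.5272, -0.2456, 0.0649]
orientation: [0.146, 3.137, -0.001]
force: [-0.6, 1.5, 5.4]
opening: 0.0557
gripper_force: 50.0
```

Call:
jog_arm(rows=[[[0,0,0],[0,0,0]],[[0,0,0],[0,0,0]],[[0,0,0],[0,0,0]],[[0,0,0],[0,0,0]]], hand=-0.3)

```text
t: 30.05
tool_pos: [0.5265, -0.2453, 0.064]
orientation: [-0.146, -3.138, -0.0]
force: [0.1, 0.0, -0.3]
opening: 0.0604
gripper_force: 0.0
```

Call:
jog_arm(rows=[[[0,0,0],[0,0,0]],[[0,0,0],[0,0,0]],[[0,0,0],[0,0,0]],[[0,0,0],[0,0,0]]], hand=1, squeeze=25)

```text
t: 30.45
tool_pos: [0.5265, -0.2453, 0.064]
orientation: [-0.146, -3.138, 0.0]
force: [1.5, -0.4, -2.9]
opening: 0.0558
gripper_force: 25.0
```

Call:
jog_arm(rows=[[[0,0.005,0],[0,0,0]],[[0,0.01,0],[0,0,0]],[[0,0.015,0],[0,0,0]],[[0,0.02,0],[0,0,0]],[[0,0.02,0],[0,0,0]]])

```text
t: 30.95
tool_pos: [0.5269, -0.241, 0.0641]
orientation: [-0.145, -3.138, -0.001]
force: [0.5, -0.0, -2.0]
opening: 0.0559
gripper_force: 25.0
```

```bash
python3 - <<'E'
from h import *
s=robot.read_state(); print(s["t"],s["tool_pos"],s["force"],s["opening"])
print("slab coords of TCP mm",Ro.from_euler("z",-SY).apply(s["tool_pos"]-SL)*1e3,Ro.from_euler("z",-SY).apply(s["force"]))
plan([(s["tool_pos"],down(np.pi/2+SY))])
E
```

```text
30.95 [ 0.5269 -0.241   0.0641] [ 0.4797 -0.0464 -2.0274] 0.055932247775296325
slab coords of TCP mm [-12.3233 -61.8332  64.0797] [ 0.4819 -0.0015 -2.0274]
shift [0. 0. 0.] turn [ 0. -0.  0.] | mm 0 deg 0 -> [ 0.527 -0.241  0.064]
```

Call:
jog_arm(rows=[[[0,0.005,0],[0,0,0]],[[0,0.01,0],[0,0,0]],[[0,0.015,0],[0,0,0]],[[0,0.015,0],[0,0,0]]])

```text
t: 31.35
tool_pos: [0.5272, -0.2381, 0.0641]
orientation: [-0.145, -3.138, -0.0]
force: [0.3, -0.6, -2.6]
opening: 0.0562
gripper_force: 25.0
```

Call:
jog_arm(rows=[[[-0.005,0,0],[0,0,0]],[[-0.01,0,0],[0,0,0]],[[-0.01,0,0],[0,0,0]]])

```text
t: 31.65
tool_pos: [0.5294, -0.2386, 0.0642]
orientation: [0.146, 3.138, -0.0]
force: [-0.5, 0.1, -3.3]
opening: 0.0562
gripper_force: 25.0
```

Call:
jog_arm(rows=[[[0,0.005,0],[0,0,0]],[[0,0.005,0],[0,0,0]],[[0,0.005,0],[0,0,0]]])

```text
t: 31.95
tool_pos: [0.5293, -0.2375, 0.0642]
orientation: [-0.146, -3.138, 0.0]
force: [-0.3, -0.3, -2.8]
opening: 0.056
gripper_force: 25.0
```

Call:
jog_arm(rows=[[[-0.005,0,0],[0,0,0]],[[-0.005,0,0],[0,0,0]],[[-0.005,0,0],[0,0,0]]])

```text
t: 32.25
tool_pos: [0.5304, -0.2377, 0.0642]
orientation: [0.146, 3.138, -0.0]
force: [-0.2, -0.1, -1.9]
opening: 0.0558
gripper_force: 25.0
```

Call:
jog_arm(rows=[[[0,0.005,0],[0,0,0]],[[0,0.005,0],[0,0,0]],[[0,0.005,0],[0,0,0]]])

```text
t: 32.55
tool_pos: [0.5304, -0.2366, 0.0642]
orientation: [0.146, 3.138, -0.0]
force: [0.1, -0.9, -3.0]
opening: 0.0559
gripper_force: 25.0
```

Call:
jog_arm(rows=[[[-0.005,0,0],[0,0,0]],[[-0.005,0,0],[0,0,0]],[[-0.005,0,0],[0,0,0]]])

```text
t: 32.85
tool_pos: [0.5314, -0.2368, 0.0642]
orientation: [0.146, 3.138, -0.0]
force: [0.1, -0.7, -3.9]
opening: 0.0558
gripper_force: 25.0
```

Call:
jog_arm(rows=[[[0,0.005,0],[0,0,0]],[[0,0.005,0],[0,0,0]],[[0,0.005,0],[0,0,0]]])

```text
t: 33.15
tool_pos: [0.5315, -0.2357, 0.0642]
orientation: [-0.146, -3.138, -0.0]
force: [-0.4, -0.1, -2.6]
opening: 0.0557
gripper_force: 25.0
```

Call:
jog_arm(rows=[[[-0.005,0,0],[0,0,0]],[[-0.005,0,0],[0,0,0]],[[-0.005,0,0],[0,0,0]]])

```text
t: 33.45
tool_pos: [0.5325, -0.2358, 0.0642]
orientation: [-0.146, -3.138, 0.0]
force: [0.4, 0.4, -2.8]
opening: 0.0559
gripper_force: 25.0
```

Call:
jog_arm(rows=[[[0,0.005,0],[0,0,0]],[[0,0.005,0],[0,0,0]],[[0,0.005,0],[0,0,0]]])

```text
t: 33.75
tool_pos: [0.5327, -0.2352, 0.0643]
orientation: [0.146, 3.138, -0.001]
force: [-0.0, -2.4, -3.1]
opening: 0.0558
gripper_force: 25.0
```

Call:
jog_arm(rows=[[[-0.005,0,0],[0,0,0]],[[-0.005,0,0],[0,0,0]],[[-0.005,0,0],[0,0,0]]])

```text
t: 34.05
tool_pos: [0.5327, -0.2352, 0.0642]
orientation: [-0.146, -3.136, 0.0]
force: [-6.1, -2.9, -0.6]
opening: 0.0557
gripper_force: 25.0
```

Call:
jog_arm(rows=[[[0,0.005,0],[0,0,0]],[[0,0.005,0],[0,0,0]],[[0,0.005,0],[0,0,0]]])

```text
t: 34.35
tool_pos: [0.5328, -0.2352, 0.0643]
orientation: [-0.146, -3.137, 0.003]
force: [-5.4, -7.3, -0.8]
opening: 0.0557
gripper_force: 25.0
```

Call:
jog_arm(rows=[[[-0.005,0,0],[0,0,0]],[[-0.005,0,0],[0,0,0]],[[-0.005,0,0],[0,0,0]]])

```text
t: 34.65
tool_pos: [0.5328, -0.2351, 0.0642]
orientation: [-0.146, -3.135, 0.002]
force: [-11.6, -5.6, 3.5]
opening: 0.0561
gripper_force: 25.0
```

Both sides bear (about 11 N in x, 6–7 N in y, no more travel). I'll relieve the push, open and retreat upward.

Call:
jog_arm(rows=[[[0.005,-0.004,0],[0,0,0]],[[0.008,-0.006,0],[0,0,0]],[[0.008,-0.006,0],[0,0,0]]])

```text
t: 34.95
tool_pos: [0.5327, -0.2352, 0.0641]
orientation: [-0.146, -3.138, 0.0]
force: [-3.5, -3.0, -2.3]
opening: 0.056
gripper_force: 25.0
```

Call:
jog_arm(rows=[[[0,0,0],[0,0,0]],[[0,0,0],[0,0,0]],[[0,0,0],[0,0,0]],[[0,0,0],[0,0,0]]], hand=-0.6)

```text
t: 35.35
tool_pos: [0.5333, -0.2349, 0.0645]
orientation: [0.145, 3.138, -0.0]
force: [0.1, 0.0, -0.2]
opening: 0.0742
gripper_force: 0.0
```

Call:
jog_arm(rows=[[[0,0,-0.08],[0,0,0]],[[0,0,-0.28],[0,0,0]],[[0,0,-0.5],[0,0,0]],[[0,0,-0.75],[0,0,0]],[[0,0,-1],[0,0,0]]])

```text
t: 35.85
tool_pos: [0.5326, -0.2348, 0.2675]
orientation: [0.145, 3.137, -0.0]
force: [2.3, -1.1, 0.6]
opening: 0.0745
gripper_force: 0.0
```

Call:
jog_arm(rows=[[[0.2,0.1,0],[0,0,0]],[[0.4,0.3,0],[0,0,0]],[[0.6,0.5,0],[0,0,0]],[[0.6,0.7,0],[0,0,0]],[[0.6,0.9,0],[0,0,0]]])

```text
t: 36.35
tool_pos: [0.429, -0.0431, 0.2661]
orientation: [0.147, 3.135, -0.0]
force: [0.6, -0.6, -0.6]
opening: 0.0743
gripper_force: 0.0
```

Call:
jog_arm(rows=[[[0,0.2,0],[0,0,0]],[[0,0.4,0],[0,0,0]],[[0,0.6,0],[0,0,0]],[[0,0.6,0],[0,0,0]],[[0,0.6,0],[0,0,0]]])

```text
t: 36.85
tool_pos: [0.4412, 0.0753, 0.2652]
orientation: [0.141, 3.137, -0.0]
force: [0.3, -0.5, -0.3]
opening: 0.074
gripper_force: 0.0
```

```bash
python3 - <<'E'
from h import *
import cv2
s=robot.read_state(); print(s["t"],s["tool_pos"],s["force"])
t=cam("top")["frame"][:,:,::-1]
cv2.imwrite("pics/p2.png",cv2.resize(t[166:266,302:402],None,fx=6,fy=6,interpolation=2))
E
```

```text
36.85 [0.4412 0.0753 0.2652] [ 0.3068 -0.5235 -0.3028]
```

View pics/p2.png

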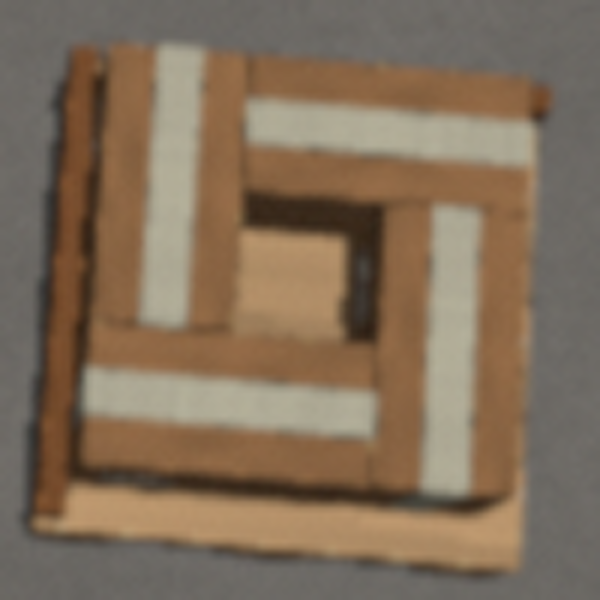

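The crop shows a closed pinwheel round the square hole at about (300,270), with every joint tight and the outer edges flush. Handing in.

```bash
python3 -c "
from plant import robot
print(robot.close_job())"
```

```text
the job is handed in; nothing more can be done
None
```

Both rack cartons are in place: the first bore on the end kerb and the corner carton (about 12 N on each), the second on its two neighbours (about 7–11 N). The last top view shows a tight, square pinwheel, the gripper is open and clear, and the job was handed in at about 37 s; no verdict came back.

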